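# Set up a stepped spindle for a run-out check

## Robot

A 7-joint arm with a two-finger parallel gripper is mounted at the origin on a cart in front of the work surface, level with it; the furniture and walls round the work are solid. World frame = base frame: x ahead of the robot, y to its left, z up, the work surface at z = 0. Lengths are in m, angles in rad, forces in N, time in s.
With the tool pointing down it reaches from about 0.425 to 0.875 m from the base axis. Payload 4.7 kg.
Tool frame: the origin (TCP) lies at the very end of the fingers, on their centre line; the grasp point (between the pads) lies 19 mm behind it (robot.pinch_z is the distance from the TCP to the grasp point, in m); z points along the fingers, y is the line along which they close (so a half turn about z gives the same grasp; the last joint's range is limited). The gripper opens to 87 mm and grips with 3 to 60 N. Pads are 19 mm wide; open, the fingers measure 117 mm over their backs; the gripper's body (75 mm by 190 mm) begins 51 mm behind the grasp point.
Start: joints at [1.132, 0.321, -0.07, 1.45, 0.023, 1.371, -0.057], TCP at [0.284, -0.585, 0.223] pointing down, gripper open.
Joint ranges: [-2.86, 2.86], [-0.3, 2.09], [-1.38, 1.24], [0.06, 2.45], [-1.56, 4.7], [0.09, 2.05], [-2.69, 2.69]. Speed limits (rad/s): [2.57, 2.57, 3.14, 3.14, 3.14, 3.14, 3.14].

## Interface

Orientations are given as [roll, pitch, yaw] about the fixed x, y, z axes, in that order (R = Rz(yaw) Ry(pitch) Rx(roll)).
In Python, from workcell import robot gives the robot as it stands.
- The arm moves only by the tool send_rows, never from a script. Its argument "moves" is a list of rows, each a list of 7 numbers: the closure, from 0 (fully open) to 1 (shut), then the shift along the tool's x, y, z in cm, then the turn, a rotation vector about the tool's x, y, z in degrees. A call has 1 to 8 rows; each row shifts and turns the commanded pose from where the row before left it, along the tool's axes as they then stand; what a row does not reach is not made up. A row lasts 1/8 s, in which the tool goes at most 62.5 mm and 10.7 degrees, less where a joint would pass 70% of its speed; a pose out of reach is approached as far as the arm can. A call with a gripper value outside its range is refused whole. The fingers move at their own pace and stop on an object; "grip_force" is the grip in N (left out, the last holds). Time passes only in rows, so rows that do not move let the fingers close. It gives the time, the measured TCP pose, the force, the opening and the grip force at its end, in the units of the state.
- robot.sense(): the state, without advancing time (a new reading comes with each control period).
- robot.grab_frame(name): name is "scene" or "top" or "wrist"; returns the picture (400x640x3 uint8, red, green, blue); there is no depth.
- robot.camera_model(name): a dict with "fov_y" (degrees; the focal length in pixels is half the picture's height over the tangent of half this angle, whatever the lens; pixels are square), "cx", "cy" (the principal point, pixels), "dist_coeffs" ([k1, k2, p1, p2, k3] as OpenCV has them; the pictures are not rectified), "world_from_camera" (4x4, takes a point from camera to world coordinates). Camera axes: x right, y up, looking along -z (the intrinsics and any distortion apply to the point x, -y, -z); pixel columns grow to the right and rows downward; lengths in m; the calibration is good to about 2 mm. A picture is of the moment at which its call begins: read the wrist's pose just before it. camera_model takes no time and is no camera call; for the wrist camera it gives the pose at the moment of the call.
- robot.sign_off(): hands the job in; it is judged then, once.
The state is a dict: "clock": time; "joint_positions": joint angles; "dq": joint speeds; "effort": joint torques, N m; "position": TCP position; "tcp_rot": TCP orientation; "force": force on the tool from outside, world axes, zero at the start; "wrist_torque": the same for the moment, N m; "gripper_width": finger opening in m; "grasp_force": force on a finger pad.
Only numpy, scipy, OpenCV 4.12 (cv2) and the standard library are available. Lean on these libraries where they do the work, as an engineer would, in place of code of your own. Each camera call takes 0.05 s, during which the arm holds its last target. There are 200 camera calls.

## Task

Set up the stepped spindle on the base plate for a run-out check: stand the two V-rests on the plate's steel strip and lay the spindle level in them along the strip, each journal in the middle of its own rest (the thick one in the low wide rest, the thin one in the tall narrow rest), with the spindle's thick end facing the end stop, about a centimetre or less from its ball nose. Stand the indicator on the plate behind the spindle, square to it, so that its plunger is pressed against the middle of the collar, about half-way in. Lower the spindle gently, do not knock the loupe away, and let go of everything.

Things in the scene. Friction and masses are not known exactly. Their poses are not given: they have to be found in the camera images.
- rest_low_mid (a point): Low, wide V-rest: loose bare-steel block, 56 mm across (its x), 36 mm along its groove (its y), 43 mm tall; 90 degree V-groove in its top, 36 mm wide, 18 mm deep. For the spindle's thick journal. Point: its centre, 21.7 mm above its underside; z up. 0.3 to 0.55 kg; the same after half a turn. Take it across its 56 mm sides.
- rest_tall_mid (a point): Tall, narrow V-rest: loose bare-steel block, 40 mm across (its x), 30 mm along its groove (its y), 56 mm tall; 90 degree V-groove in its top, 24 mm wide, 12 mm deep. For the spindle's thin journal. Point: its centre, 27.8 mm above its underside; z up. 0.3 kg; the same after half a turn. Take it across its 40 mm sides.
- shaft_mid (a point): Spindle: loose steel shaft 164 mm long, y axis along it to the thick end (x, z turn freely). Collar, 48 mm diameter, at y = -10 to 10 mm; thick hollow journal, 42 mm diameter, y = 10 to 82; thin journal, 16 mm diameter, y = -10 to -82. Point: on the axis, mid-collar, near the balance point. 0.36 to 0.57 kg. In its rests the axis lies level, 55 mm above what they stand on. Take it across the collar.
- cradle: Fixed wooden cradle on the bench in which the spindle lies at the start, level, its axis 52 mm above the bench, thick end to the cradle's y. Base board 72 x 150 mm, 10 mm thick; two notched boards 16 mm thick, at y = +50 and -50 mm, up to 56 mm wide and 53 mm tall. Origin: centre of its underside, below the collar.
- indicator_mid (a point): Digital indicator: grey housing 56 mm long (x), 38 wide (y), 22 high with a display on top, on a post and a dark foot 38 mm wide, 26 high, x = -25 to 37 mm; 66 mm tall, loose, 0.5 to 0.75 kg. A level plunger points along -x, its ball tip 66 mm from this point when free. Point: centre of the housing, on the plunger's line, 55 mm above the underside; z up. Take it across the housing's 38 mm sides.
- plunger (a joint): How far the indicator's plunger is pushed in, in m: 0 free, 0.016 fully in. A soft spring, 0.6 N at the start of its travel, 1.4 N at its end.
- plate: Base plate: dark stone, fixed, 175 mm deep (its x), 310 mm long (its y), 22 mm thick, with a bright steel strip 12 mm wide flush in its top along its length. Origin: under the middle of the strip, on the underside. x points across the plate away from the robot, y along the strip. The plate reaches from x = -50 to 125 mm: the broad part is behind the strip.
- stop_ball (a point): End stop: dark steel upright on a foot (44 x 30 mm, 68 mm tall), bolted on the strip near one end of the plate, 122 mm from its middle (at the plate's y = +122 or -122 mm; which end varies). A screw with ball noses runs through it along the strip. Point: middle of that screw, 55 mm above the plate's top; the nose facing the plate's middle ends 24 mm from this point.
- loupe: Black eye loupe, 35 mm diameter, 27 mm high, standing on the strip near the plate's other end, 122 mm from the plate's middle. A bystander. Origin: centre of its underside.
Things that resemble listed ones, but are neither listed nor needed, are in the scene too. Leave any blue or purple look-alike of the part that bears indicator_mid alone.

How it is judged:
By the outcome, as a careful person would: the job done as asked, in the order asked, and still so for the second after the job is handed in, with the robot touching nothing.
It also fails if it takes over 120 s, if anything falls off the work surface, if the arm or the gripper's body presses on something with over 40 N, if the wrist force passes 120 N, or if a joint passes its speed limit or range.

## Working session

There is one attempt and no reset: what is moved stays moved. The work goes in short steps, Python scripts to look and compute and a tool call to move; the robot and the scene stay as the last step left them, time stands still between calls to the robot, and variables do not carry over. Pictures are saved under pics/ and viewed, at most 18 in all, crops included, and the job is handed in when it is done.

Besides the shell and the picture viewer there is one more tool, called after "Request:" in YAML: its name, and indented under it one key for each argument. send_rows: Moves the arm, as the interface text tells. Its arguments: {"type":"object","properties":{"moves":{"type":"array","items":{"type":"array","items":{"type":"number"}}},"grip_force":{"type":"number"}},"required":["moves"]}

```bash
ls; mkdir -p pics; cat > h.py <<'E'
import numpy as np, cv2
from workcell import robot
def save(n,f): cv2.imwrite(f'pics/{f}.png',robot.grab_frame(n)[:,:,::-1])
def K(m):
    f=200/np.tan(np.radians(m['fov_y'])/2); return np.array([[f,0,m['cx']],[0,f,m['cy']],[0,0,1.]])
def ray(m,p):
    u=cv2.undistortPoints(np.array([[p]],float),K(m),np.array(m['dist_coeffs'],float))[0,0]
    T=np.array(m['world_from_camera']); return T[:3,3],T[:3,:3]@np.array([u[0],-u[1],-1])
def onz(m,p,z):
    o,d=ray(m,p); return o+d*(z-o[2])/d[2]
def proj(m,P):
    T=np.array(m['world_from_camera']); c=(np.atleast_2d(P)-T[:3,3])@T[:3,:3]; c=c*[1,-1,-1]
    return cv2.projectPoints(c,np.zeros(3),np.zeros(3),K(m),np.array(m['dist_coeffs'],float))[0][:,0]
E
python3 - <<'E'
from h import *
save('scene','s0');save('top','t0')
for n in('scene','top','wrist'):
    m=robot.camera_model(n);print(n,m['fov_y'],m['dist_coeffs'],np.round(m['world_from_camera'],3).tolist())
print(robot.sense())
E
```

```text
pics
scene 48.832884604193964 [0.00441357 0.         0.         0.         0.        ] [[-0.712, 0.54, -0.449, -0.058], [-0.702, -0.542, 0.462, 0.636], [0.006, 0.644, 0.765, 1.078], [0.0, 0.0, 0.0, 1.0]]
top 45.572531029019586 [-0.0109944  0.         0.         0.         0.       ] [[0.002, 0.993, -0.12, 0.331], [-1.0, 0.001, -0.009, 0.028], [-0.009, 0.12, 0.993, 1.678], [0.0, 0.0, 0.0, 1.0]]
wrist 64.22165168374211 [0.01201387 0.         0.         0.         0.        ] [[0.437, 0.87, 0.226, 0.347], [-0.899, 0.424, 0.109, -0.554], [-0.001, -0.251, 0.968, 0.384], [0.0, 0.0, 0.0, 1.0]]
{'clock': 0.1, 'joint_positions': array([ 1.13207858,  0.32173708, -0.07010048,  1.45153473,  0.02262559,
        1.37078198, -0.05689178]), 'dq': array([ 0.00024968, -0.00084624,  0.00012379, -0.00169664, -0.00128844,
       -0.00047727, -0.00070519]), 'effort': array([ 1.24747480e-04, -4.92569911e+01, -4.05487949e-01, -3.13398600e+01,
       -6.42043306e-02,  3.95285001e-02,  5.07692721e-05]), 'position': array([ 0.28412287, -0.58408027,  0.22158784]), 'tcp_rot': array([-3.13992229e+00,  1.11560759e-04,  4.52873563e-01]), 'force': array([-0.09406129, -0.18263497, -0.06257028]), 'wrist_torque': array([ 0.05624646, -0.03793299,  0.0058999 ]), 'grasp_force': 0.0, 'gripper_width': 0.0869232047589409}
```

View pics/s0.png

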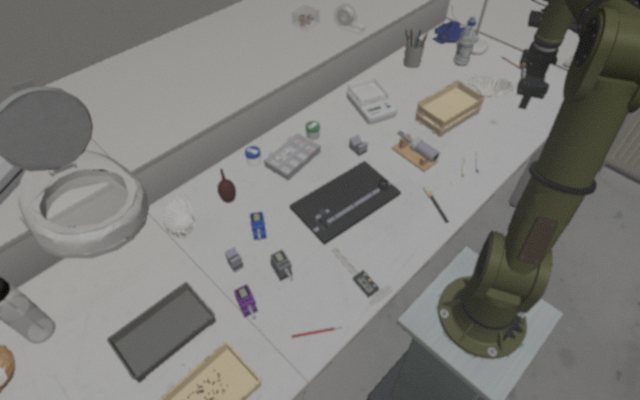

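View pics/t0.png

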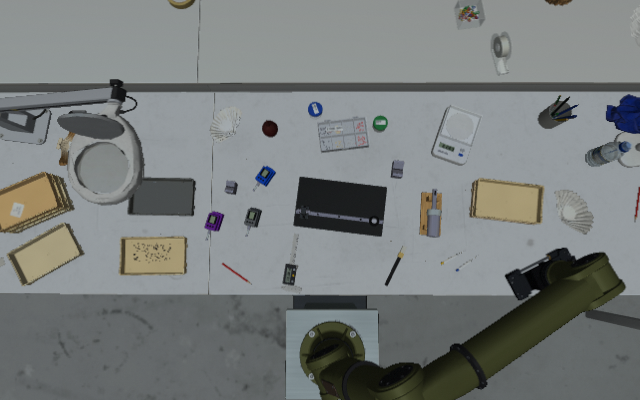

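Candidates seen in the top view: indicator is grey (253,215), with look-alikes blue (265,176) and purple (213,220). Rests are at (231,187) and (398,169), spindle in cradle at (432,213), plate at (340,207), stop at (309,213) on the left, loupe at (374,220) on the right. Next, close crops.

```bash
python3 - <<'E'
from h import *
t=cv2.imread('pics/t0.png');s=cv2.imread('pics/s0.png')
a=cv2.resize(t[150:250,195:295],None,fx=4,fy=4,interpolation=3)
b=cv2.resize(t[150:250,285:385],None,fx=4,fy=4,interpolation=3)
c=cv2.resize(t[150:250,370:470],None,fx=4,fy=4,interpolation=3)
d=cv2.resize(s[200:300,215:315],None,fx=4,fy=4,interpolation=3)
e=cv2.resize(s[130:230,300:400],None,fx=4,fy=4,interpolation=3)
f=cv2.resize(s[110:210,350:450],None,fx=4,fy=4,interpolation=3)
g=np.vstack([np.hstack([a,b,c]),np.hstack([d,e,f])])
cv2.imwrite('pics/c0.png',cv2.resize(g,(800,533),interpolation=cv2.INTER_AREA))
E
```

```text
(no output)
```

View pics/c0.png

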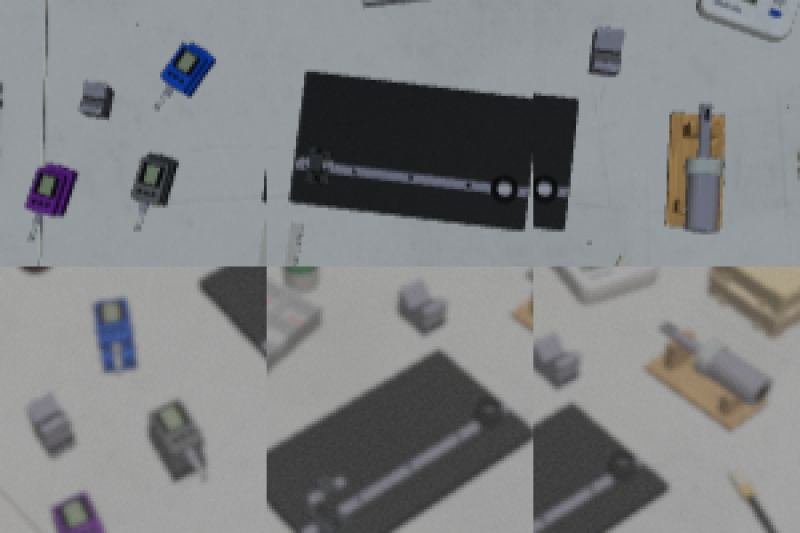

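The crops show the low rest at right (wider, 56 mm along world x), the tall one at left, the spindle's thick end toward the robot, and the stop on the left end (+y) of the strip. The black ring on the right is the loupe.

```bash
python3 - <<'E'
from h import *
m=robot.camera_model('top')
for n,p,z in [('tall',(231,186.4),.05),('ind',(254,216.7),.066),('indtip',(246,235),.055),('low',(397.6,168.8),.04),('collar',(434.7,212.6),.06),('thick',(433,236),.06),('thin',(434.7,190),.06),('stripL',(297.5,211.1),.022),('stripR',(383,222),.022)]:
    P=onz(m,p,z);print(n,P.round(3),np.hypot(P[0],P[1]).round(3))
E
```

```text
tall [0.571 0.35  0.05 ] 0.67
ind [0.465 0.266 0.066] 0.535
indtip [0.403 0.293 0.055] 0.498
low [ 0.635 -0.229  0.04 ] 0.675
collar [ 0.48  -0.349  0.06 ] 0.594
thick [ 0.4   -0.342  0.06 ] 0.526
thin [ 0.558 -0.351  0.06 ] 0.659
stripL [0.488 0.12  0.022] 0.503
stripR [ 0.45  -0.178  0.022] 0.484
```

Request:
send_rows:
  moves:
    - [0, 5.8, -2.05, 0, 0, 0, 0]
    - [0, 5.8, -2.05, 0, 0, 0, 0]
    - [0, 5.8, -2.05, 0, 0, 0, 0]
    - [0, 5.8, -2.05, 0, 0, 0, 0]
    - [0, 5.8, -2.05, 0, 0, 0, 0]
    - [0, 5.8, -2.05, 0, 0, 0, 0]
    - [0, 5.8, -2.05, 0, 0, 0, 0]
    - [0, 5.8, -2.05, 0, 0, 0, 0]

```text
clock: 1.1
position: [0.6307, -0.2326, 0.2221]
tcp_rot: [-3.141, 0.001, 0.452]
force: [0.7, -0.5, -0.0]
gripper_width: 0.0874
grasp_force: 0.0
```

Request:
send_rows:
  moves:
    - [0, 0, 0, 0, 0, 0, -10]
    - [0, 0, 0, 0, 0, 0, -10]
    - [0, 0, 0, 0, 0, 0, -10]
    - [0, 0, 0, 0, 0, 0, -10]
    - [0, 0, 0, 0, 0, 0, -10]
    - [0, 0, 0, 0, 0, 0, -10]
    - [0, 0, 0, 0, 0, 0, -4]
    - [0, 0, 0, 0, 0, 0, 0]

```text
clock: 2.1
position: [0.6295, -0.2341, 0.2219]
tcp_rot: [-3.141, -0.0, 1.569]
force: [0.7, -0.2, 0.3]
gripper_width: 0.0871
grasp_force: 0.0
```

```bash
cat >> h.py <<'E'
def st():
    s=robot.sense(); print('t',round(s['clock'],2),s['position'].round(4),'rpy',np.degrees(s['tcp_rot']).round(2),'F',s['force'].round(1),'w',round(s['gripper_width'],4),round(s['grasp_force'],1),'q7',round(s['joint_positions'][6],2)); return s
def Rt(s):
    from scipy.spatial.transform import Rotation as R
    return R.from_euler('xyz',s['tcp_rot']).as_matrix()
def to(P,yaw=None):
    s=robot.sense(); R=Rt(s)
    print('shift cm',(R.T@(np.array(P)-s['position'])*100).round(2),'turn z',None if yaw is None else round((np.degrees(s['tcp_rot'][2])-yaw+180)%360-180,1))
E
python3 - <<'E'
from h import *
st(); save('wrist','w1')
E
```

```text
t 2.1 [ 0.6295 -0.2341  0.2219] rpy [-1.7994e+02 -3.0000e-02  8.9890e+01] F [ 0.7 -0.2  0.3] w 0.0871 0.0 q7 0.19
```

View pics/w1.png

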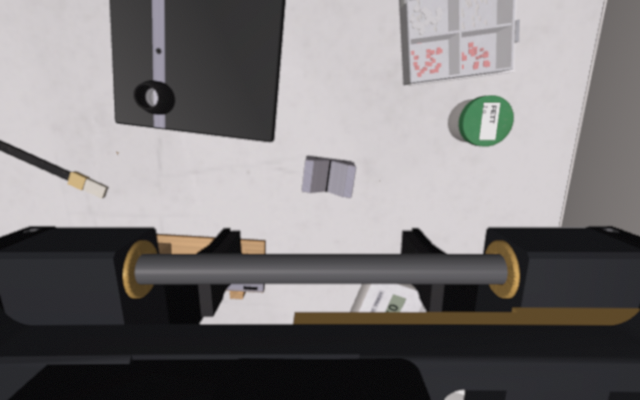

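Wrist view: low rest at about (329,177), groove running almost vertically in the picture (world y); loupe (154,97) on the plate's right end.

```bash
cat >> h.py <<'E'
def crop(f,x0,y0,x1,y1,out,k=6):
    im=cv2.imread(f'pics/{f}.png')[y0:y1,x0:x1]; cv2.imwrite(f'pics/{out}.png',cv2.resize(im,None,fx=k,fy=k,interpolation=cv2.INTER_CUBIC))
E
python3 - <<'E'
from h import *
m=robot.camera_model('wrist')
im=cv2.imread('pics/w1.png').astype(int)[145:210,290:370]
mask=(im.sum(2)<3*170).astype(np.uint8)
n,l,s,c=cv2.connectedComponentsWithStats(mask); k=1+s[1:,4].argmax(); 
cnt=cv2.findContours((l==k).astype(np.uint8),0,2)[0][0]
print(s[k],cv2.approxPolyDP(cnt,3,True)[:,0]+[290,145])
for p in cv2.approxPolyDP(cnt,3,True)[:,0]+[290,145]: print(onz(m,p,.043).round(4),onz(m,p,0).round(4))
print(np.round(m['world_from_camera'],3)[:3,3])
crop('w1',290,145,370,205,'c1',8)
E
```

```text
[  12   10   54   42 1795] [[306 156]
 [303 190]
 [351 195]
 [355 170]
 [352 161]]
[ 0.6154 -0.2058  0.043 ] [ 0.6134 -0.2109  0.    ]
[ 0.6115 -0.2431  0.043 ] [ 0.609  -0.2528  0.    ]
[ 0.6644 -0.2489  0.043 ] [ 0.6686 -0.2593  0.    ]
[ 0.6682 -0.2211  0.043 ] [ 0.6728 -0.228   0.    ]
[ 0.6647 -0.2113  0.043 ] [ 0.6689 -0.217   0.    ]
[ 0.631 -0.166  0.385]
```

View pics/c1.png

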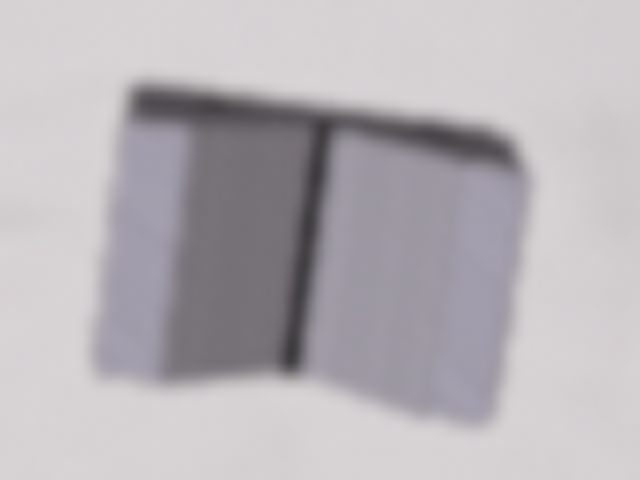

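```bash
python3 - <<'E'
from h import *
m=robot.camera_model('wrist')
P=np.array([onz(m,p,.043) for p in [(305.9,160),(356.2,166.9),(302.1,192.2),(351.2,198.5)]])
print(P.round(4)); c=P.mean(0)
a=P[1]-P[0];b=P[3]-P[2];g=P[0]-P[2];h=P[1]-P[3]
print(c,[np.linalg.norm(v).round(4) for v in(a,b,g,h)],[np.degrees(np.arctan2(v[1],v[0])).round(1) for v in(a,b,g,h)])
to([c[0],c[1],.05],np.degrees(np.arctan2((a+b)[1],(a+b)[0]))+90)
E
```

```text
[[ 0.6152 -0.2101  0.043 ]
 [ 0.6694 -0.2177  0.043 ]
 [ 0.6105 -0.2456  0.043 ]
 [ 0.6647 -0.2529  0.043 ]]
[ 0.63996302 -0.23156959  0.043     ] [np.float64(0.0547), np.float64(0.0547), np.float64(0.0358), np.float64(0.0355)] [np.float64(-8.0), np.float64(-7.7), np.float64(82.5), np.float64(82.5)]
shift cm [ 0.25  1.05 17.2 ] turn z 7.7
```

Request:
send_rows:
  moves:
    - [0, 0.25, 1.05, 0, 0, 0, 0]
    - [0, 0, 0, 3, 0, 0, 7.7]
    - [0, 0, 0, 5, 0, 0, 0]
    - [0, 0, 0, 5, 0, 0, 0]
    - [0, 0, 0, 4, 0, 0, 0]
    - [0, 0, 0, 3, 0, 0, 0]
    - [0, 0, 0, 1.4, 0, 0, 0]
    - [0, 0, 0, 0, 0, 0, 0]
  grip_force: 25

```text
clock: 3.15
position: [0.6403, -0.2311, 0.0078]
tcp_rot: [-3.14, -0.0, 1.436]
force: [-0.1, -0.3, -0.5]
gripper_width: 0.0873
grasp_force: 0.0
```

Request:
send_rows:
  moves:
    - [0.5, 0, 0, 0, 0, 0, 0]
    - [1, 0, 0, 0, 0, 0, 0]
    - [1, 0, 0, 0, 0, 0, 0]
    - [1, 0, 0, 0, 0, 0, 0]
    - [1, 0, 0, 0, 0, 0, 0]

```text
clock: 3.78
position: [0.6395, -0.2316, 0.009]
tcp_rot: [-3.14, 0.0, 1.435]
force: [-5.0, 0.5, 6.0]
gripper_width: 0.0559
grasp_force: 25.0
```

Request:
send_rows:
  moves:
    - [1, 0, 0, -2, 0, 0, 0]
    - [1, 0, 0, -5, 0, 0, 0]
    - [1, 0, 0, -5, 0, 0, 0]
    - [1, 2.5, -3.7, -5, 0, 0, 0]
    - [1, 2.5, -3.7, 0, 0, 0, 0]
    - [1, 2.5, -3.7, 0, 0, 0, 0]
    - [1, 2.5, -3.7, 0, 0, 0, 0]
    - [1, 2.5, -3.7, 0, 0, 0, 0]

```text
clock: 4.78
position: [0.4756, -0.0835, 0.1758]
tcp_rot: [3.14, 0.0, 1.436]
force: [0.0, 0.7, -2.8]
gripper_width: 0.0559
grasp_force: 25.0
```

Request:
send_rows:
  moves:
    - [1, 0, 0, 0, 0, 0, 0]
    - [1, 0, 0, 0, 0, 0, 0]

```text
clock: 5.03
position: [0.477, -0.0852, 0.1761]
tcp_rot: [3.139, 0.001, 1.436]
force: [0.3, -0.5, -3.2]
gripper_width: 0.0564
grasp_force: 25.0
```

```bash
python3 - <<'E'
from h import *
st(); m=robot.camera_model('wrist'); save('wrist','w2')
import pickle; pickle.dump(m,open('m2.pkl','wb'))
E
```

```text
t 5.03 [ 0.477  -0.0852  0.1761] rpy [1.7985e+02 7.0000e-02 8.2260e+01] F [ 0.3 -0.5 -3.2] w 0.0564 25.0 q7 -0.02
```

View pics/w2.png

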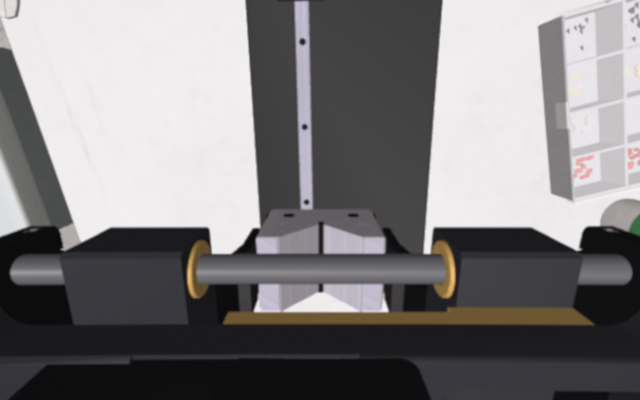

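Strip runs from (301,3) to (306,207); the stop is just cut off at the top. Step 8 cm further along it.

Request:
send_rows:
  moves:
    - [1, 4, -0.5, 0, 0, 0, 0]
    - [1, 4, -0.5, 0, 0, 0, 0]
    - [1, 0, 0, 0, 0, 0, 0]
    - [1, 0, 0, 0, 0, 0, 0]

```text
clock: 5.58
position: [0.4777, -0.005, 0.1752]
tcp_rot: [3.141, 0.0, 1.435]
force: [0.3, -1.0, -3.2]
gripper_width: 0.0561
grasp_force: 25.0
```

```bash
python3 - <<'E'
from h import *
import pickle
st(); m=robot.camera_model('wrist'); save('wrist','w3'); pickle.dump(m,open('m3.pkl','wb'))
for f,mf,rows in(('w2','m2',range(20,200,30)),('w3','m3',range(110,200,15))):
    im=cv2.imread(f'pics/{f}.png').astype(int).sum(2); mm=pickle.load(open(mf+'.pkl','rb'))
    for r in rows:
        x=np.where(im[r,270:345]>330)[0]+270
        if len(x)>5: 
            a=onz(mm,(x[0]-.5,r),.022);b=onz(mm,(x[-1]+.5,r),.022);print(f,r,x[0],x[-1],((a+b)/2).round(4),np.linalg.norm(a-b).round(4))
E
```

```text
t 5.58 [ 0.4777 -0.005   0.1752] rpy [179.99   0.    82.21] F [ 0.3 -1.  -3.2] w 0.0561 25.0 q7 -0.18
w2 20 295 308 [0.4825 0.0676 0.022 ] 0.0125
w2 50 295 309 [0.4792 0.0433 0.022 ] 0.0137
w2 80 296 310 [0.4763 0.0178 0.022 ] 0.014
w2 110 297 310 [ 0.4728 -0.0089  0.022 ] 0.0134
w2 140 298 311 [ 0.4696 -0.0369  0.022 ] 0.0137
w2 170 299 311 [ 0.4657 -0.0663  0.022 ] 0.013
w3 110 307 320 [0.4827 0.0702 0.022 ] 0.0134
w3 125 307 320 [0.4807 0.0564 0.022 ] 0.0135
w3 140 308 320 [0.4792 0.0422 0.022 ] 0.0127
w3 155 308 321 [0.4776 0.0277 0.022 ] 0.0138
w3 170 309 321 [0.476  0.0128 0.022 ] 0.013
w3 185 309 321 [ 0.4739 -0.0023  0.022 ] 0.0132
```

View pics/w3.png

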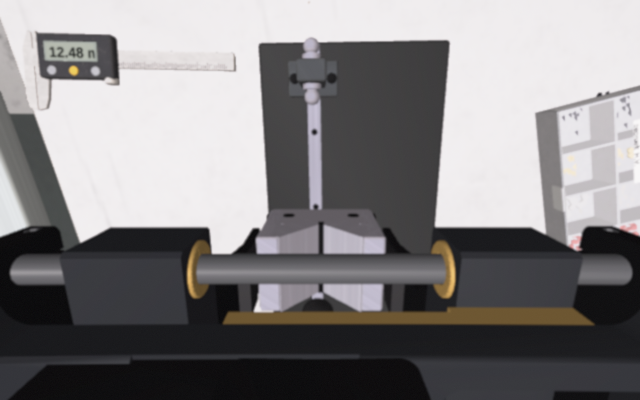

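The stop's near ball is at (312,97), far ball (311,45), plate's far corners (260,43) and (448,40).

```bash
python3 - <<'E'
from h import *
import pickle
m=pickle.load(open('m3.pkl','rb'));m2=pickle.load(open('m2.pkl','rb'))
im=cv2.imread('pics/w3.png').astype(int)
# ball rows by brightness along col 312
print(im[30:112,312].sum(1)//3)
A=np.array([[.4825,.0676],[.4792,.0433],[.4763,.0178],[.4728,-.0089],[.4696,-.0369],[.4657,-.0663],[.4827,.0702],[.4807,.0564],[.4792,.0422],[.4776,.0277],[.476,.0128],[.4739,-.0023]])
vx,vy,x0,y0=cv2.fitLine(A.astype(np.float32),2,0,.01,.01).ravel(); 
if vy<0: vx,vy=-vx,-vy
print('line',vx,vy,x0,y0,np.degrees(np.arctan2(vy,vx)))
d=np.array([vx,vy]);n=np.array([vy,-vx]);o=np.array([x0,y0])
for nm,p,z in [('near ball c',(312,97),.077),('near ball tip',(312,104),.077),('far ball',(311,45),.077),('cornerL',(260,43),.022),('cornerR',(448,40),.022)]:
    P=onz(m,p,z)[:2]; print(nm,P.round(4),'along',((P-o)@d).round(4),'across',((P-o)@n).round(4))
E
```

```text
[239 239 239 239 239 238 231 203 174 174 182 186 188 190 190 188 188 187
 183 174 166 170 182 189 191 191 190 174 134 100  93  94  94  94  95  94
  95  95  95  94  94  95  94  94  94  95  95  94  92  86  75  70 107 160
 187 193 193 183 171 173 181 184 187 190 191 192 191 191 189 188 181 170
 155 142 149 173 189 192 192 192 192 193]
line 0.12225835 0.99249834 0.47635 0.018633334 82.97754
near ball c [0.4839 0.0787] along 0.0605 across 0.0002
near ball tip [0.4832 0.0735] along 0.0553 across 0.0001
far ball [0.4885 0.1154] along 0.0976 across 0.0002
cornerL [0.4429 0.1344] along 0.1108 across -0.0473
cornerR [0.6116 0.1136] along 0.1108 across 0.1226
```

```bash
python3 - <<'E'
from h import *
st();to([.4779,.0310,.034],82.98)
E
```

```text
t 5.62 [ 0.4775 -0.0055  0.1751] rpy [-180.      0.     82.15] F [ 0.9  0.3 -2.9] w 0.0557 25.0 q7 -0.18
shift cm [ 3.62 -0.46 14.11] turn z -0.8
```

Request:
send_rows:
  moves:
    - [1, 3.6, -0.45, 0, 0, 0, 0]
    - [1, 0, 0, 3, 0, 0, -0.8]
    - [1, 0, 0, 4, 0, 0, 0]
    - [1, 0, 0, 4, 0, 0, 0]
    - [1, 0, 0, 2, 0, 0, 0]
    - [1, 0, 0, 1, 0, 0, 0]
    - [1, 0, 0, 0, 0, 0, 0]
    - [1, 0, 0, 0, 0, 0, 0]

```text
clock: 6.62
position: [0.4785, 0.0319, 0.0362]
tcp_rot: [3.14, 0.0, 1.449]
force: [0.9, 0.2, -2.4]
gripper_width: 0.056
grasp_force: 25.0
```

```bash
python3 - <<'E'
from h import *
st();to([.4779,.0310,.0305],82.98)
E
```

```text
t 6.62 [0.4785 0.0319 0.0362] rpy [179.89   0.    83.01] F [ 0.9  0.2 -2.4] w 0.056 25.0 q7 -0.37
shift cm [-0.1  -0.05  0.57] turn z 0.0
```

Request:
send_rows:
  moves:
    - [1, -0.1, -0.05, 0.3, 0, 0, 0]
    - [1, 0, 0, 0.1, 0, 0, 0]
    - [1, 0, 0, 0.1, 0, 0, 0]
    - [1, 0, 0, 0.05, 0, 0, 0]
    - [1, 0, 0, 0, 0, 0, 0]

```text
clock: 7.25
position: [0.477, 0.0311, 0.0309]
tcp_rot: [-3.141, 0.001, 1.449]
force: [-3.8, 0.1, 8.1]
gripper_width: 0.0561
grasp_force: 25.0
```

Request:
send_rows:
  moves:
    - [0.7, 0, 0, 0, 0, 0, 0]
    - [0, 0, 0, 0, 0, 0, 0]
    - [0, 0, 0, 0, 0, 0, 0]
    - [0, 0, 0, 0, 0, 0, 0]
    - [0, 0, 0, -3, 0, 0, 0]
    - [0, 0, 0, -5, 0, 0, 0]
    - [0, 0, 0, -5, 0, 0, 0]
    - [0, 0, 0, -5, 0, 0, 0]

```text
clock: 8.25
position: [0.4767, 0.0312, 0.2112]
tcp_rot: [3.141, 0.0, 1.45]
force: [1.5, 0.1, -0.6]
gripper_width: 0.0873
grasp_force: 0.0
```

```bash
python3 - <<'E'
from h import *
st();to([.571,.35,.22],120)
m=robot.camera_model('top'); save('top','t1'); print(proj(m,[.4779,.031,.065]))
E
```

```text
t 8.25 [0.4767 0.0312 0.2112] rpy [1.7998e+02 1.0000e-02 8.3050e+01] F [ 1.5  0.1 -0.6] w 0.0873 0.0 q7 -0.22
shift cm [32.78  5.51 -0.88] turn z -36.9
[[323.00246908 212.94605219]]
```

Request:
send_rows:
  moves:
    - [0, 5.4, 0.9, 0, 0, 0, 0]
    - [0, 5.4, 0.9, 0, 0, 0, 0]
    - [0, 5.4, 0.9, 0, 0, 0, 0]
    - [0, 5.4, 0.9, 0, 0, 0, 0]
    - [0, 5.4, 0.9, 0, 0, 0, 0]
    - [0, 5.4, 0.9, 0, 0, 0, 0]
    - [0, 0, 0, 0, 0, 0, 0]
    - [0, 0, 0, 0, 0, 0, 0]

```text
clock: 9.3
position: [0.5695, 0.3459, 0.2088]
tcp_rot: [-3.141, 0.001, 1.45]
force: [0.2, -0.2, -0.7]
gripper_width: 0.0871
grasp_force: 0.0
```

```bash
python3 - <<'E'
from h import *
import pickle
st(); m=robot.camera_model('wrist'); save('wrist','w4'); pickle.dump(m,open('m4.pkl','wb'))
a=cv2.imread('pics/w4.png');b=cv2.imread('pics/t1.png')
p=proj(m,[.571,.35,.05])[0].round().astype(int);print(p)
x0,y0=max(p[0]-60,0),max(p[1]-60,0)
print(x0,y0)
big=cv2.resize(a[y0:y0+120,x0:x0+120],(480,480),interpolation=2)
tt=cv2.resize(b[180:250,280:350],(320,320),interpolation=2)
sm=cv2.resize(a,(256,160)); g=np.zeros((480,800,3),np.uint8);g[:,:480]=big;g[:320,480:]=tt;g[320:,480:736]=sm
cv2.imwrite('pics/c4.png',g)
E
```

```text
t 9.3 [0.5695 0.3459 0.2088] rpy [-1.7995e+02  6.0000e-02  8.3070e+01] F [ 0.2 -0.2 -0.7] w 0.0871 0.0 q7 -0.95
[320 182]
260 122
```

View pics/c4.png

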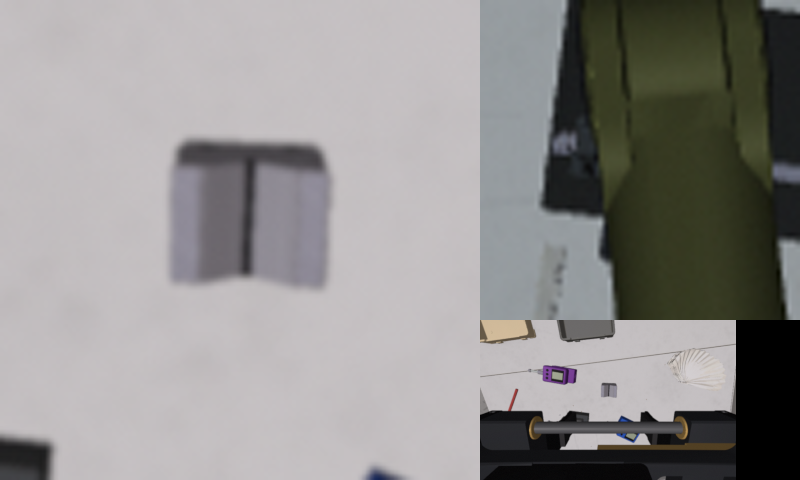

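```bash
python3 - <<'E'
from h import *
import pickle
m=pickle.load(open('m4.pkl','rb'))
P=np.array([onz(m,(260+a/4,122+b/4),.056) for a,b in [(176,163),(330,168),(170,281),(326,287)]])
c=P.mean(0);a=P[1]-P[0];b=P[3]-P[2];g=P[0]-P[2];h=P[1]-P[3]
print(c,[np.linalg.norm(v).round(4) for v in(a,b,g,h)],[np.degrees(np.arctan2(v[1],v[0])).round(1) for v in(a,b,g,h)])
to([c[0],c[1],.018],np.degrees(np.arctan2((a+b)[1],(a+b)[0]))+90)
E
```

```text
[0.57395337 0.35432547 0.056     ] [np.float64(0.0383), np.float64(0.0397), np.float64(0.0301), np.float64(0.0304)] [np.float64(-8.8), np.float64(-9.2), np.float64(79.4), np.float64(82.1)]
shift cm [ 1.01  0.28 19.12] turn z 2.0
```

Request:
send_rows:
  moves:
    - [0, 0.95, 0.3, 0, 0, 0, 2]
    - [0, 0, 0, 5, 0, 0, 0]
    - [0, 0, 0, 5, 0, 0, 0]
    - [0, 0, 0, 4, 0, 0, 0]
    - [0, 0, 0, 3, 0, 0, 0]
    - [0, 0, 0, 1.5, 0, 0, 0]
    - [0, 0, 0, 0.5, 0, 0, 0]
    - [0, 0, 0, 0, 0, 0, 0]

```text
clock: 10.35
position: [0.5745, 0.3553, 0.0207]
tcp_rot: [3.14, -0.001, 1.414]
force: [0.6, -0.1, -0.3]
gripper_width: 0.0869
grasp_force: 0.0
```

Request:
send_rows:
  moves:
    - [0.5, 0, 0, 0, 0, 0, 0]
    - [1, 0, 0, 0, 0, 0, 0]
    - [1, 0, 0, 0, 0, 0, 0]
    - [1, 0, 0, 0, 0, 0, 0]
    - [1, 0, 0, 0, 0, 0, 0]

```text
clock: 10.98
position: [0.5738, 0.3553, 0.0196]
tcp_rot: [-3.142, 0.0, 1.415]
force: [0.4, 0.0, -0.7]
gripper_width: 0.0448
grasp_force: 0.0
```

```bash
python3 - <<'E'
from h import *
st();to([.4666,-.0603,.15],82.98)
E
```

```text
t 10.97 [0.5738 0.3553 0.0196] rpy [-1.800e+02  1.000e-02  8.105e+01] F [ 0.4  0.  -0.7] w 0.0448 0.0 q7 -1.07
shift cm [-42.73  -4.12 -13.03] turn z -1.9
```

Request:
send_rows:
  moves:
    - [1, 0, 0, 0, 0, 0, 0]
    - [1, 0, 0, 0, 0, 0, 0]
    - [1, 0, 0, 0, 0, 0, 0]
    - [1, 0, 0, -2, 0, 0, 0]
    - [1, 0, 0, -4, 0, 0, 0]
    - [1, 0, 0, -4, 0, 0, 0]
    - [1, 0, 0, -4, 0, 0, 0]
    - [1, 0, 0, 0, 0, 0, 0]

```text
clock: 11.98
position: [0.5761, 0.357, 0.1648]
tcp_rot: [3.135, -0.005, 1.414]
force: [0.0, 0.5, -2.9]
gripper_width: 0.0399
grasp_force: 25.0
```

Request:
send_rows:
  moves:
    - [1, -5.35, -0.5, 0, 0, 0, 0]
    - [1, -5.35, -0.5, 0, 0, 0, 0]
    - [1, -5.35, -0.5, 0, 0, 0, 0]
    - [1, -5.35, -0.5, 0, 0, 0, 0]
    - [1, -5.35, -0.5, 0, 0, 0, 0]
    - [1, -5.35, -0.5, 0, 0, 0, 0]
    - [1, -5.35, -0.5, 0, 0, 0, 0]
    - [1, -5.35, -0.5, 0, 0, 0, 0]

```text
clock: 12.98
position: [0.4663, -0.0633, 0.159]
tcp_rot: [-3.141, 0.001, 1.414]
force: [1.3, -0.2, -3.4]
gripper_width: 0.04
grasp_force: 25.0
```

Request:
send_rows:
  moves:
    - [1, 0, 0, 0, 0, 0, -1.9]
    - [1, 0, 0, 0, 0, 0, 0]

```text
clock: 13.22
position: [0.4673, -0.0608, 0.1592]
tcp_rot: [-3.141, -0.0, 1.447]
force: [0.1, 0.7, -3.0]
gripper_width: 0.04
grasp_force: 25.0
```

```bash
python3 - <<'E'
from h import *
import pickle
st();m=robot.camera_model('wrist'); save('wrist','w5'); pickle.dump(m,open('m5.pkl','wb'))
to([.4667,-.0593,.045],82.98)
E
```

```text
t 13.22 [ 0.4673 -0.0608  0.1592] rpy [-1.7996e+02 -2.0000e-02  8.2920e+01] F [ 0.1  0.7 -3. ] w 0.04 25.0 q7 -0.05
shift cm [ 0.06 -0.09 11.43] turn z 0.0
```

View pics/w5.png

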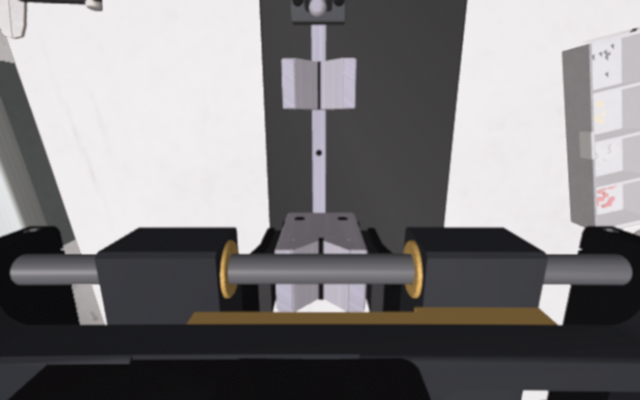

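The low rest stands on the strip, with corners at (283,58), (356,58), (281,107), (355,109), about 20 px short of the ball nose (318,12).

```bash
python3 - <<'E'
from h import *
import pickle
m=pickle.load(open('m5.pkl','rb'))
im=cv2.imread('pics/w5.png').astype(int).sum(2)//3
x=np.array([ [np.where(im[r,265:380]>120)[0][0]+265,np.where(im[r,265:380]>120)[0][-1]+265] for r in range(64,105,8)]);print(x.tolist())
L=np.array([onz(m,(a-.5,r),.065) for (a,_),r in zip(x,range(64,105,8))]);R=np.array([onz(m,(b+.5,r),.065) for (_,b),r in zip(x,range(64,105,8))])
o=np.array([.47635,.018633]);d=np.array([.12226,.9925]);n=np.array([.9925,-.12226])
print('across',(((L+R)/2)[:,:2]-o)@n, 'w',np.linalg.norm(L-R,axis=1).round(4),'ang',np.degrees(np.arctan2(*(L[0]-L[-1])[1::-1])),np.degrees(np.arctan2(*(R[0]-R[-1])[1::-1])))
for c in(290,348): 
    rr=np.where(im[40:130,c]>120)[0]+40; print(c,rr[0],rr[-1],[((onz(m,(c,q),.065)[:2]-o)@d).round(4) for q in(rr[0]-.5,rr[-1]+.5)])
st_=[(np.where(im[r,295:345]>120)[0][[0,-1]].mean()+295,r) for r in range(120,205,12)]
print('strip across',[((onz(m,p,.022)[:2]-o)@n).round(4) for p in st_])
E
```

```text
[[281, 355], [282, 355], [282, 355], [282, 355], [282, 355], [283, 354]]
across [0.00032487 0.00068293 0.00066653 0.00064996 0.0006332  0.0006163 ] w [0.0562 0.0557 0.0561 0.0564 0.0568 0.0556] ang 84.1270839175512 82.99427183095452
290 58 108 [np.float64(0.0316), np.float64(-0.0049)]
348 58 108 [np.float64(0.0315), np.float64(-0.0049)]
strip across [np.float64(0.0003), np.float64(0.0002), np.float64(0.0002), np.float64(0.0002), np.float64(0.0001), np.float64(0.0001), np.float64(0.0001), np.float64(0.0005)]
```

Request:
send_rows:
  moves:
    - [1, 0.05, -0.1, 4, 0, 0, 0]
    - [1, 0, 0, 4, 0, 0, 0]
    - [1, 0, 0, 2, 0, 0, 0]
    - [1, 0, 0, 1, 0, 0, 0]
    - [1, 0, 0, 0.3, 0, 0, 0]
    - [1, 0, 0, 0, 0, 0, 0]
    - [1, 0, 0, 0, 0, 0, 0]

```text
clock: 14.15
position: [0.4675, -0.0607, 0.0475]
tcp_rot: [3.14, 0.0, 1.448]
force: [-0.3, -0.2, -2.9]
gripper_width: 0.0397
grasp_force: 25.0
```

```bash
python3 - <<'E'
from h import *
st();to([.4667,-.0593,.0410],82.98)
E
```

```text
t 14.15 [ 0.4675 -0.0607  0.0475] rpy [1.799e+02 3.000e-02 8.295e+01] F [-0.3 -0.2 -2.9] w 0.0397 25.0 q7 -0.16
shift cm [ 0.13 -0.1   0.65] turn z -0.0
```

Request:
send_rows:
  moves:
    - [1, 0.2, -0.05, 0.3, 0, 0, 0]
    - [1, 0, 0, 0.15, 0, 0, 0]
    - [1, 0, 0, 0.1, 0, 0, 0]
    - [1, 0, 0, 0.1, 0, 0, 0]
    - [1, 0, 0, 0, 0, 0, 0]

```text
clock: 14.78
position: [0.4664, -0.0585, 0.0415]
tcp_rot: [-3.141, 0.001, 1.448]
force: [-5.4, 1.4, 10.2]
gripper_width: 0.0399
grasp_force: 25.0
```

Request:
send_rows:
  moves:
    - [0.7, 0, 0, 0, 0, 0, 0]
    - [0, 0, 0, 0, 0, 0, 0]
    - [0, 0, 0, 0, 0, 0, 0]
    - [0, 0, 0, 0, 0, 0, 0]
    - [0, 0, 0, -3, 0, 0, 0]
    - [0, 0, 0, -5, 0, 0, 0]
    - [0, 0, 0, -6, 0, 0, 0]
    - [0, 0, 0, -4, 0, 0, 0]

```text
clock: 15.78
position: [0.4673, -0.0585, 0.223]
tcp_rot: [3.138, 0.001, 1.448]
force: [-0.7, -0.8, 0.2]
gripper_width: 0.0867
grasp_force: 0.0
```

```bash
python3 - <<'E'
from h import *
import pickle
st();m=robot.camera_model('wrist'); save('wrist','w6'); pickle.dump(m,open('m6.pkl','wb'))
to([.48,-.349,.24],176.7)
E
```

```text
t 15.78 [ 0.4673 -0.0585  0.223 ] rpy [1.7982e+02 5.0000e-02 8.2950e+01] F [-0.7 -0.8  0.2] w 0.0867 0.0 q7 -0.02
shift cm [-28.68   4.58  -1.14] turn z -93.7
```

View pics/w6.png

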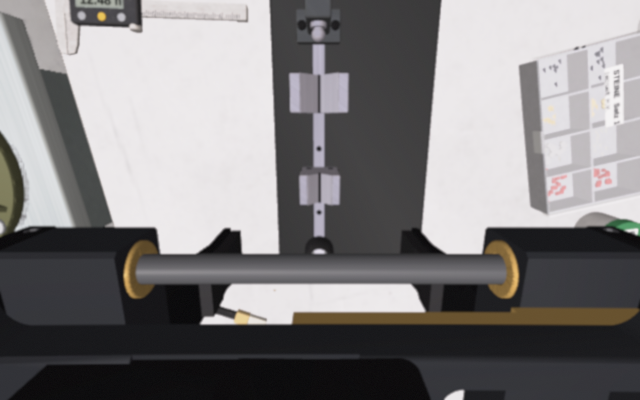

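Both rests stand on the strip: low at (319,92), tall at (320,187), nose ball at (318,31), loupe at (319,245) untouched.

```bash
python3 - <<'E'
from h import *
import pickle
m=pickle.load(open('m6.pkl','rb'))
im=cv2.imread('pics/w6.png').astype(int).sum(2)//3
o=np.array([.47635,.018633]);d=np.array([.12226,.9925]);n=np.array([.9925,-.12226])
def meas(rows,c0,c1,z,cols,r0,r1):
    L=[];R=[]
    for r in rows:
        w=np.where(im[r,c0:c1]>120)[0]+c0; L.append(onz(m,(w[0]-.5,r),z)[:2]);R.append(onz(m,(w[-1]+.5,r),z)[:2])
    L=np.array(L);R=np.array(R);print('across',(((L+R)/2-o)@n).round(4),'w',np.linalg.norm(L-R,axis=1).round(4),[np.degrees(np.arctan2(*np.polyfit(A[:,1],A[:,0],1)[::-1][1:],1)).round(2) for A in(L,R)])
    for c in cols:
        rr=np.where(im[r0:r1,c]>120)[0]+r0;print(c,rr[0],rr[-1],[((onz(m,(c,q),z)[:2]-o)@d).round(4) for q in(rr[0]-.5,rr[-1]+.5)])
meas(range(78,110,5),280,360,.065,(295,344),60,125)
meas(range(178,202,5),292,350,.078,(303,337),160,220)
print(im[10:50,318])
print([((onz(m,(318,q),.077)[:2]-o)@d).round(4) for q in(31,40)])
E
```

```text
across [0.0005 0.0005 0.001  0.001  0.001  0.0005 0.0005] w [0.0567 0.0569 0.0561 0.0564 0.0566 0.0558 0.0561] [np.float64(6.38), np.float64(7.94)]
295 73 112 [np.float64(0.0313), np.float64(-0.0049)]
344 73 112 [np.float64(0.0313), np.float64(-0.0049)]
across [0.0008 0.0008 0.0008 0.0013 0.0013] w [0.0402 0.0404 0.0405 0.0397 0.0399] [np.float64(4.67), np.float64(6.2)]
303 175 204 [np.float64(-0.0635), np.float64(-0.0939)]
337 175 204 [np.float64(-0.0635), np.float64(-0.0939)]
[ 90  90  90  89  89  85  77  63  51  73 125 169 185 184 177 158 149 167
 176 179 181 183 183 183 181 181 179 171 158 144 126 101  72  75 127 171
 185 186 187 186]
[np.float64(0.0637), np.float64(0.0565)]
```

Request:
send_rows:
  moves:
    - [0, -5.7, 0.9, -0.2, 0, 0, 0]
    - [0, -5.7, 0.9, -0.2, 0, 0, 0]
    - [0, -5.7, 0.9, -0.2, 0, 0, 0]
    - [0, -5.7, 0.9, -0.2, 0, 0, 0]
    - [0, -5.7, 0.9, -0.2, 0, 0, 0]
    - [0, 0, 0, 0, 0, 0, -10.4]
    - [0, 0, 0, 0, 0, 0, -10.4]
    - [0, 0, 0, 0, 0, 0, -10.4]

```text
clock: 16.82
position: [0.4761, -0.347, 0.2294]
tcp_rot: [-3.142, -0.001, 1.998]
force: [-0.6, 0.1, 0.0]
gripper_width: 0.0868
grasp_force: 0.0
```

Request:
send_rows:
  moves:
    - [0, 0, 0, 0, 0, 0, -10.4]
    - [0, 0, 0, 0, 0, 0, -10.4]
    - [0, 0, 0, 0, 0, 0, -10.4]
    - [0, 0, 0, 0, 0, 0, -10.4]
    - [0, 0, 0, 0, 0, 0, -10.4]
    - [0, 0, 0, 0, 0, 0, -10.4]
    - [0, 0, 0, 0, 0, 0, 0]
    - [0, 0, 0, 0, 0, 0, 0]

```text
clock: 17.82
position: [0.476, -0.3469, 0.2299]
tcp_rot: [3.141, -0.0, 3.078]
force: [0.1, -0.0, 0.6]
gripper_width: 0.087
grasp_force: 0.0
```

```bash
python3 - <<'E'
from h import *
import pickle
st();m=robot.camera_model('wrist'); save('wrist','w7'); pickle.dump(m,open('m7.pkl','wb'))
E
```

```text
t 17.82 [ 0.476  -0.3469  0.2299] rpy [ 1.7999e+02 -1.0000e-02  1.7637e+02] F [ 0.1 -0.   0.6] w 0.087 0.0 q7 1.97
```

View pics/w7.png

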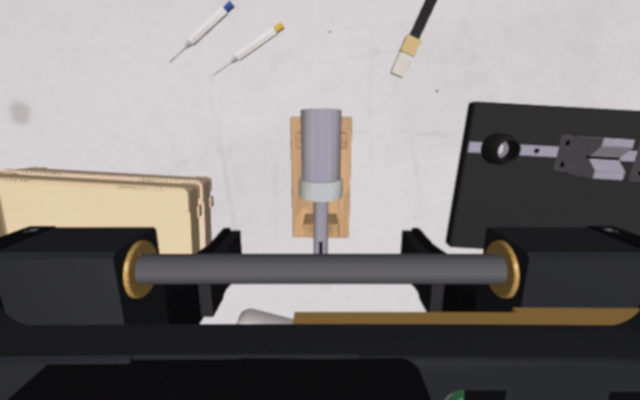

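Spindle in cradle, thick end up in the picture at (321,110), collar at about (321,190) between rows 180 and 199, thin journal under the gripper bar.

```bash
python3 - <<'E'
from h import *
import pickle
m=pickle.load(open('m7.pkl','rb'))
im=cv2.imread('pics/w7.png').astype(int)
print(im[170:208,321].tolist())
for r in(120,135,150,165,190): print(r,[ (i,*im[r,i]) for i in list(range(297,307,2))+list(range(336,348,2))])
for n,p,z in[('end',(321,109),.06),('cu',(321,180),.076),('cl',(321,199),.076),('thickaxis',(321.5,125),.052),('thickaxis2',(321.5,165),.052)]: print(n,onz(m,p,z).round(4))
E
```

```text
[[172, 157, 161], [171, 156, 161], [171, 157, 161], [171, 156, 161], [171, 156, 161], [172, 156, 161], [171, 156, 161], [171, 157, 161], [171, 156, 161], [170, 156, 160], [168, 155, 159], [162, 153, 156], [162, 157, 158], [175, 173, 171], [189, 187, 184], [195, 193, 190], [196, 194, 191], [197, 194, 191], [196, 194, 191], [196, 193, 190], [195, 193, 190], [196, 193, 190], [196, 193, 190], [195, 193, 190], [194, 192, 189], [193, 191, 188], [194, 191, 188], [193, 191, 188], [195, 193, 190], [196, 194, 191], [194, 191, 189], [184, 180, 179], [172, 163, 166], [165, 153, 157], [163, 150, 154], [163, 150, 154], [163, 149, 153], [163, 149, 153]]
120 [(297, np.int64(120), np.int64(158), np.int64(196)), (299, np.int64(114), np.int64(150), np.int64(184)), (301, np.int64(102), np.int64(108), np.int64(122)), (303, np.int64(116), np.int64(110), np.int64(115)), (305, np.int64(136), np.int64(129), np.int64(135)), (336, np.int64(150), np.int64(141), np.int64(148)), (338, np.int64(134), np.int64(126), np.int64(132)), (340, np.int64(113), np.int64(113), np.int64(125)), (342, np.int64(110), np.int64(14
[... 1889 characters left out ...]
(150), np.int64(184)), (299, np.int64(115), np.int64(128), np.int64(141)), (301, np.int64(138), np.int64(140), np.int64(141)), (303, np.int64(153), np.int64(156), np.int64(156)), (305, np.int64(165), np.int64(169), np.int64(169)), (336, np.int64(174), np.int64(176), np.int64(176)), (338, np.int64(163), np.int64(166), np.int64(167)), (340, np.int64(145), np.int64(147), np.int64(147)), (342, np.int64(123), np.int64(140), np.int64(158)), (344, np.int64(125), np.int64(165), np.int64(203)), (346, np.int64(120), np.int64(159), np.int64(197))]
end [ 0.4015 -0.3419  0.06  ]
cu [ 0.4706 -0.3463  0.076 ]
cl [ 0.4904 -0.3476  0.076 ]
thickaxis [ 0.4173 -0.3424  0.052 ]
thickaxis2 [ 0.459 -0.345  0.052]
```

```bash
python3 - <<'E'
from h import *
crop('w7',280,95,362,240,'c7',4)
E
```

```text
(no output)
```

View pics/c7.png

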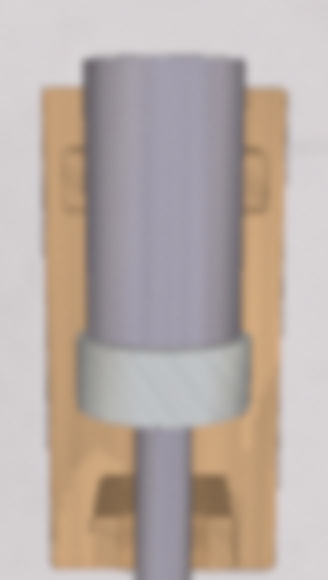

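```bash
python3 - <<'E'
from h import *
import pickle
m=pickle.load(open('m7.pkl','rb'))
A=onz(m,(320.8,120),.052);B=onz(m,(320.6,192),.052);print(A,B,np.degrees(np.arctan2(*(A-B)[1::-1])))
st();to([.483,B[1],.034],np.degrees(np.arctan2(*(A-B)[1::-1])))
E
```

```text
[ 0.41218228 -0.34278667  0.052     ] [ 0.48859826 -0.34786398  0.052     ] 176.1986856385813
t 17.88 [ 0.4761 -0.3469  0.23  ] rpy [ 1.800e+02 -1.000e-02  1.764e+02] F [ 0.2 -1.   0.1] w 0.087 0.0 q7 1.97
shift cm [-0.7  -0.05 19.6 ] turn z 0.2
```

Request:
send_rows:
  moves:
    - [0, -0.7, -0.05, 2, 0, 0, 0.2]
    - [0, 0, 0, 5, 0, 0, 0]
    - [0, 0, 0, 5, 0, 0, 0]
    - [0, 0, 0, 4, 0, 0, 0]
    - [0, 0, 0, 2.5, 0, 0, 0]
    - [0, 0, 0, 1, 0, 0, 0]
    - [0, 0, 0, 0.2, 0, 0, 0]
    - [0, 0, 0, 0, 0, 0, 0]
  grip_force: 35

```text
clock: 18.88
position: [0.4838, -0.3482, 0.034]
tcp_rot: [-3.141, 0.001, 3.078]
force: [-0.4, -1.2, 0.4]
gripper_width: 0.087
grasp_force: 0.0
```

Request:
send_rows:
  moves:
    - [0.4, 0, 0, 0, 0, 0, 0]
    - [1, 0, 0, 0, 0, 0, 0]
    - [1, 0, 0, 0, 0, 0, 0]
    - [1, 0, 0, 0, 0, 0, 0]
    - [1, 0, 0, 0, 0, 0, 0]
    - [1, 0, 0, 0, 0, 0, 0]
    - [1, 0, 0, 0, 0, 0, 0]

```text
clock: 19.75
position: [0.4831, -0.3477, 0.0332]
tcp_rot: [3.141, -0.0, 3.078]
force: [-0.2, 1.0, 0.7]
gripper_width: 0.0472
grasp_force: 35.0
```

```bash
python3 - <<'E'
from h import *
st()
E
```

```text
t 19.75 [ 0.4831 -0.3477  0.0332] rpy [ 1.7999e+02 -1.0000e-02  1.7634e+02] F [-0.2  1.   0.7] w 0.0472 35.0 q7 1.86
```

Request:
send_rows:
  moves:
    - [1, 0, 0, -0.5, 0, 0, 0]
    - [1, 0, 0, -2, 0, 0, 0]
    - [1, 0, 0, -4, 0, 0, 0]
    - [1, 0, 0, -4, 0, 0, 0]
    - [1, 0, 0, -4, 0, 0, 0]
    - [1, 0, 0, -1, 0, 0, 0]
    - [1, 0, 1, 0, 0, 0, 0]
    - [1, 0, 2.5, 0, 0, 0, 0]

```text
clock: 20.75
position: [0.4839, -0.312, 0.186]
tcp_rot: [3.139, -0.003, 3.076]
force: [0.6, 0.8, -5.1]
gripper_width: 0.0473
grasp_force: 35.0
```

Request:
send_rows:
  moves:
    - [1, 0.5, 4, 0, 0, 0, 0]
    - [1, 0.5, 4, 0, 0, 0, 0]
    - [1, 0.5, 4, 0, 0, 0, 0]
    - [1, 0.5, 4, 0, 0, 0, 0]
    - [1, 0.5, 4, 0, 0, 0, 0]
    - [1, 0.5, 4, 0, 0, 0, 0]
    - [1, 0, 2.5, 0, 0, 0, 0]
    - [1, 0, 1, 0, 0, 0, 0]

```text
clock: 21.75
position: [0.4714, -0.0332, 0.1868]
tcp_rot: [-3.142, -0.003, 3.082]
force: [-0.2, 0.1, -4.0]
gripper_width: 0.047
grasp_force: 35.0
```

Request:
send_rows:
  moves:
    - [1, 0, 0, 0, 0, 0, 6]
    - [1, 0, 0, 0, 0, 0, 10.4]
    - [1, 0, 0, 0, 0, 0, 10.4]
    - [1, 0, 0, 0, 0, 0, 10.4]
    - [1, 0, 0, 0, 0, 0, 10.4]
    - [1, 0, 0, 0, 0, 0, 10.4]
    - [1, 0, 0, 0, 0, 0, 10.4]
    - [1, 0, 0, 0, 0, 0, 10.4]

```text
clock: 22.75
position: [0.4719, -0.0366, 0.1871]
tcp_rot: [-3.14, -0.0, 1.696]
force: [-0.9, 0.7, -3.9]
gripper_width: 0.0472
grasp_force: 35.0
```

Request:
send_rows:
  moves:
    - [1, 0, 0, 0, 0, 0, 8]
    - [1, 0, 0, 0, 0, 0, 4]
    - [1, 0, 0, 0, 0, 0, 2.5]
    - [1, 0, 0, 0, 0, 0, 0]
    - [1, 0, 0, 0, 0, 0, 0]

```text
clock: 23.38
position: [0.4724, -0.0366, 0.1877]
tcp_rot: [-3.141, 0.0, 1.45]
force: [0.6, -0.3, -5.1]
gripper_width: 0.047
grasp_force: 35.0
```

```bash
python3 - <<'E'
from h import *
import pickle
st();m=robot.camera_model('wrist'); save('wrist','w8'); pickle.dump(m,open('m8.pkl','wb'))
to([.4731,-.0140,.08],82.98)
E
```

```text
t 23.38 [ 0.4724 -0.0366  0.1877] rpy [-179.95    0.     83.07] F [ 0.6 -0.3 -5.1] w 0.047 35.0 q7 -0.08
shift cm [ 2.25 -0.21 10.78] turn z 0.1
```

View pics/w8.png

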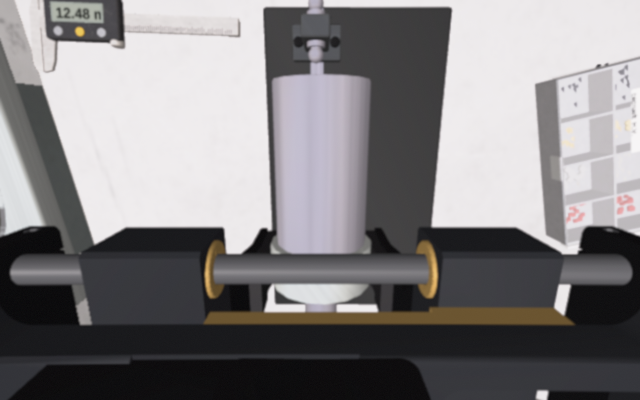

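Spindle is held level over the strip, thick end toward the stop (end at row 77), axis column about 320.

```bash
python3 - <<'E'
from h import *
import pickle
m=pickle.load(open('m8.pkl','rb'))
im=cv2.imread('pics/w8.png').astype(int)
sat=im[:,:,0]-im[:,:,1]; g=im.sum(2)//3
T=np.array([.4724,-.0366]);d=np.array([.12226,.9925]);n=np.array([.9925,-.12226])
for r in(90,130,170,210):
    w=np.where(sat[r,255:390]>5)[0]+255
    a,b=w[0]-.5,w[-1]+.5
    P=onz(m,((a+b)/2,r),.2065)[:2]-T;Wd=np.linalg.norm(onz(m,(a,r),.2065)-onz(m,(b,r),.2065))
    print(r,a,b,'along',(P@d).round(4),'across',(P@n).round(4),Wd.round(4))
col=g[60:95,322];print(col)
for q,z in((77,.2065),(77,.2275)): print(((onz(m,(322,q),z)[:2]-T)@d).round(4))
E
```

```text
90 271.5 369.5 along 0.0798 across 0.0014 0.0419
130 273.5 367.5 along 0.0631 across 0.0015 0.0415
170 274.5 366.5 along 0.0453 across 0.0015 0.0419
210 275.5 364.5 along 0.0263 across 0.0013 0.0419
[ 70  83 127 159 170 172 172 171 171 172 172 172 171 174 181 190 194 196
 196 195 195 196 195 196 196 195 195 196 195 196 195 196 196 195 196]
0.085
0.0826
```

```bash
python3 - <<'E'
from h import *
to([.4716,-.0141,.064],82.98)
E
```

```text
shift cm [ 2.22 -0.36 12.38] turn z 0.1
```

Request:
send_rows:
  moves:
    - [1, 1.2, -0.2, 0, 0, 0, 0]
    - [1, 1.0, -0.15, 2, 0, 0, 0.1]
    - [1, 0, 0, 3, 0, 0, 0]
    - [1, 0, 0, 3, 0, 0, 0]
    - [1, 0, 0, 2, 0, 0, 0]
    - [1, 0, 0, 1, 0, 0, 0]
    - [1, 0, 0, 0, 0, 0, 0]
    - [1, 0, 0, 0, 0, 0, 0]

```text
clock: 24.42
position: [0.4729, -0.0141, 0.079]
tcp_rot: [3.14, 0.0, 1.448]
force: [0.0, 0.9, -3.9]
gripper_width: 0.0472
grasp_force: 35.0
```

```bash
python3 - <<'E'
from h import *
st();to([.4716,-.0141,.060],82.98)
E
```

```text
t 24.43 [ 0.4729 -0.0141  0.079 ] rpy [1.7991e+02 1.0000e-02 8.2950e+01] F [ 0.   0.9 -3.9] w 0.0472 35.0 q7 -0.27
shift cm [-0.01 -0.13  1.9 ] turn z -0.0
```

Request:
send_rows:
  moves:
    - [1, 0, -0.1, 0.5, 0, 0, 0]
    - [1, 0, 0, 0.5, 0, 0, 0]
    - [1, 0, 0, 0.3, 0, 0, 0]
    - [1, 0, 0, 0, 0, 0, 0]
    - [1, 0, 0, 0, 0, 0, 0]

```text
clock: 25.05
position: [0.4712, -0.0141, 0.0652]
tcp_rot: [3.141, -0.0, 1.448]
force: [0.4, 0.4, -4.5]
gripper_width: 0.0472
grasp_force: 35.0
```

```bash
python3 - <<'E'
from h import *
st();to([.4716,-.0141,.058],82.98)
E
```

```text
t 25.05 [ 0.4712 -0.0141  0.0652] rpy [179.99  -0.    82.95] F [ 0.4  0.4 -4.5] w 0.0472 35.0 q7 -0.29
shift cm [0.01 0.04 0.72] turn z -0.0
```

Request:
send_rows:
  moves:
    - [1, 0, 0, 0.2, 0, 0, 0]
    - [1, 0, 0, 0.15, 0, 0, 0]
    - [1, 0, 0, 0.1, 0, 0, 0]
    - [1, 0, 0, 0.1, 0, 0, 0]
    - [1, 0, 0, 0, 0, 0, 0]

```text
clock: 25.68
position: [0.4711, -0.0142, 0.0596]
tcp_rot: [-3.141, 0.0, 1.448]
force: [0.2, -0.0, -4.5]
gripper_width: 0.0472
grasp_force: 35.0
```

Request:
send_rows:
  moves:
    - [1, 0, 0, 0.05, 0, 0, 0]
    - [1, 0, 0, 0.05, 0, 0, 0]
    - [1, 0, 0, 0, 0, 0, 0]

```text
clock: 26.05
position: [0.4713, -0.0142, 0.0587]
tcp_rot: [3.141, 0.0, 1.448]
force: [-0.1, 0.1, -3.6]
gripper_width: 0.0471
grasp_force: 35.0
```

Request:
send_rows:
  moves:
    - [1, 0, 0, 0.05, 0, 0, 0]
    - [1, 0, 0, 0.05, 0, 0, 0]
    - [1, 0, 0, 0, 0, 0, 0]

```text
clock: 26.42
position: [0.4716, -0.0143, 0.0583]
tcp_rot: [3.141, 0.001, 1.448]
force: [-1.7, -0.8, 4.9]
gripper_width: 0.0469
grasp_force: 35.0
```

Request:
send_rows:
  moves:
    - [0.4, 0, 0, 0, 0, 0, 0]
    - [0.2, 0, 0, 0, 0, 0, 0]
    - [0, 0, 0, 0, 0, 0, 0]
    - [0, 0, 0, 0, 0, 0, 0]
    - [0, 0, 0, -1, 0, 0, 0]
    - [0, 0, 0, -4, 0, 0, 0]
    - [0, 0, 0, -6, 0, 0, 0]
    - [0, 0, 0, -6, 0, 0, 0]
  grip_force: 25

```text
clock: 27.42
position: [0.4709, -0.0138, 0.23]
tcp_rot: [3.141, 0.0, 1.448]
force: [0.9, -1.4, -0.4]
gripper_width: 0.087
grasp_force: 0.0
```

Request:
send_rows:
  moves:
    - [0, -3, 0, -1, 0, 0, 0]
    - [0, 0, 0, 0, 0, 0, 0]
    - [0, 0, 0, 0, 0, 0, 0]

```text
clock: 27.8
position: [0.4671, -0.0431, 0.2373]
tcp_rot: [-3.141, -0.0, 1.448]
force: [0.0, 0.2, -0.9]
gripper_width: 0.0871
grasp_force: 0.0
```

```bash
python3 - <<'E'
from h import *
import pickle
st();m=robot.camera_model('wrist'); save('wrist','w9'); pickle.dump(m,open('m9.pkl','wb'))
E
```

```text
t 27.8 [ 0.4671 -0.0431  0.2373] rpy [-1.7996e+02 -2.0000e-02  8.2960e+01] F [ 0.   0.2 -0.9] w 0.0871 0.0 q7 -0.02
```

View pics/w9.png

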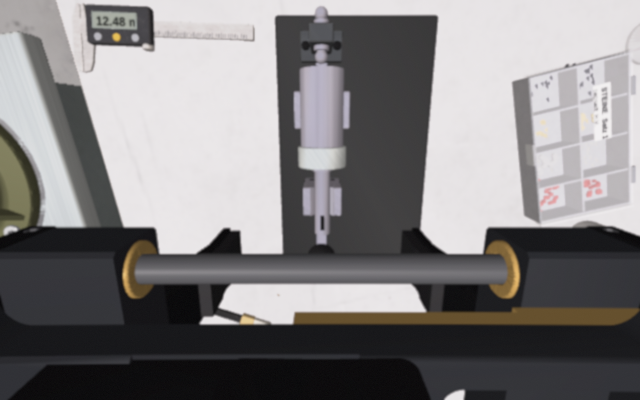

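Spindle lies in both rests, collar at (322,158), thick end (321,67) just short of the nose (320,57); loupe untouched at (320,247).

Request:
send_rows:
  moves:
    - [0, 5.1, -0.67, 0, 0, 0, 0]
    - [0, 5.1, -0.67, 0, 0, 0, 0]
    - [0, 5.1, -0.67, 0, 0, 0, 0]
    - [0, 5.1, -0.67, 0, 0, 0, 0]
    - [0, 5.1, -0.67, 0, 0, 0, 0]
    - [0, 5.1, -0.67, 0, 0, 0, 0]
    - [0, 0, 0, 0, 0, 0, -10.4]
    - [0, 0, 0, 0, 0, 0, -10.4]

```text
clock: 28.85
position: [0.4632, 0.2673, 0.2369]
tcp_rot: [-3.14, -0.002, 1.822]
force: [0.4, 0.4, -0.8]
gripper_width: 0.0871
grasp_force: 0.0
```

Request:
send_rows:
  moves:
    - [0, 0, 0, 0, 0, 0, -10.4]
    - [0, 0, 0, 0, 0, 0, -10.4]
    - [0, 0, 0, 0, 0, 0, -10.4]
    - [0, 0, 0, 0, 0, 0, -10.4]
    - [0, 0, 0, 0, 0, 0, -10.4]
    - [0, 0, 0, 0, 0, 0, 0]
    - [0, 0, 0, 0, 0, 0, 0]

```text
clock: 29.72
position: [0.4646, 0.2651, 0.2374]
tcp_rot: [-3.141, -0.001, 2.716]
force: [-0.6, 0.2, -0.1]
gripper_width: 0.0868
grasp_force: 0.0
```

```bash
python3 - <<'E'
from h import *
import pickle
st();m=robot.camera_model('wrist'); save('wrist','w10'); pickle.dump(m,open('m10.pkl','wb'))
m9=pickle.load(open('m9.pkl','rb'));im=cv2.imread('pics/w9.png').astype(int).sum(2)//3
print(im[45:75,321]);print([onz(m9,(321,r),z).round(4) for r,z in((67,.09),(62,.077))])
a=cv2.imread('pics/w10.png')
p=proj(m,[.465,.266,.06])[0].round().astype(int);print(p)
x0,y0=max(p[0]-65,0),max(p[1]-80,0);print(x0,y0)
cv2.imwrite('pics/c10.png',cv2.resize(a[y0:y0+140,x0:x0+130],(520,560),interpolation=2))
E
```

```text
t 29.73 [0.4646 0.2651 0.2374] rpy [-1.7999e+02 -4.0000e-02  1.5563e+02] F [-0.6  0.2 -0.1] w 0.0868 0.0 q7 0.34
[171 181 180 166 148 160 172 175 178 178 179 179 177 176 170 158 140 127
 137 165 182 187 187 187 187 187 188 187 187 187]
[array([0.4827, 0.0683, 0.09  ]), array([0.4834, 0.0744, 0.077 ])]
[321 181]
256 101
```

View pics/c10.png

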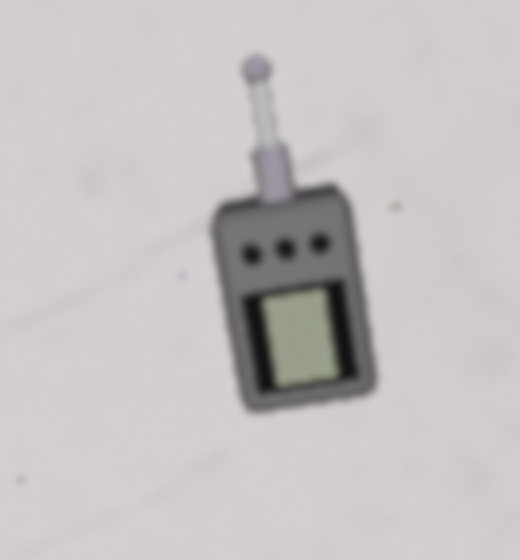

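Grey indicator confirmed (plunger ball at crop (257,68), housing from (283,195) to (312,397)).

```bash
python3 - <<'E'
from h import *
import pickle
m=pickle.load(open('m10.pkl','rb'))
f=lambda a,b,z:onz(m,(256+a/4,101+b/4),z)[:2]
L=[f(217,230,.066),f(243,398,.066)];R=[f(353,205,.066),f(375,370,.066)]
ang=[np.degrees(np.arctan2(*(A[0]-A[1])[::-1])) for A in(L,R)];print('ang',ang)
back=f(312,397,.066);ball=f(257,68,.055);tip=f(256,55,.055)
u=(L[0]-L[1]);u/=np.linalg.norm(u);v=R[0]-R[1];v/=np.linalg.norm(v);u=(u+v)/2;n=np.array([u[1],-u[0]])
print('u',u,'w',(L[0]-R[0])@n,(L[1]-R[1])@n)
mid=(L[0]+L[1]+R[0]+R[1])/4
print('across: mid',mid@n,'ball',ball@n,'back',back@n,'along: back',back@u,'tip',tip@u,'tip-back',(tip-back)@u)
lat=mid@n; al=((back@u+.028)+(tip@u-.066))/2
P=u*al+n*lat;print(P,P.round(4),np.degrees(np.arctan2((ball-back)[1],(ball-back)[0])))
to([*P,.05],np.degrees(np.arctan2(u[1],u[0])))
E
```

```text
ang [np.float64(163.96359955843573), np.float64(164.30567909425997)]
u [-0.96190248  0.27337651] w -0.036080017492243745 -0.03635070048991764
across: mid 0.39345712154379814 ball 0.3918516079721418 back 0.3938114918033304 along: back -0.3964724184526943 tip -0.3056858867343707 tip-back 0.09078653171832363
[0.46354199 0.27729643] [0.4635 0.2773] 165.41781192385398
shift cm [ 0.61  1.07 18.74] turn z -8.5
```

Request:
send_rows:
  moves:
    - [0, 0.6, 1.0, 0, 0, 0, 0]
    - [0, 0, 0, 3, 0, 0, -8.7]
    - [0, 0, 0, 5, 0, 0, 0]
    - [0, 0, 0, 5, 0, 0, 0]
    - [0, 0, 0, 4, 0, 0, 0]
    - [0, 0, 0, 2, 0, 0, 0]
    - [0, 0, 0, 1, 0, 0, 0]
    - [0, 0, 0, 0, 0, 0, 0]
  grip_force: 25

```text
clock: 30.78
position: [0.4641, 0.2767, 0.0382]
tcp_rot: [3.141, 0.0, 2.87]
force: [0.2, -0.2, -0.2]
gripper_width: 0.0874
grasp_force: 0.0
```

Request:
send_rows:
  moves:
    - [0.4, 0, 0, 0, 0, 0, 0]
    - [1, 0, 0, 0, 0, 0, 0]
    - [1, 0, 0, 0, 0, 0, 0]
    - [1, 0, 0, 0, 0, 0, 0]
    - [1, 0, 0, 0, 0, 0, 0]
    - [1, 0, 0, 0, 0, 0, 0]
    - [1, 0, 0, 0, 0, 0, 0]
    - [1, 0, 0, 0, 0, 0, 0]

```text
clock: 31.78
position: [0.4637, 0.2762, 0.0376]
tcp_rot: [-3.141, -0.0, 2.87]
force: [0.7, -0.5, 1.2]
gripper_width: 0.0376
grasp_force: 24.9
```

Request:
send_rows:
  moves:
    - [1, 0, 0, -0.5, 0, 0, 0]
    - [1, 0, 0, -2.5, 0, 0, 0]
    - [1, 0, 0, -4, 0, 0, 0]
    - [1, 0, 0, -4, 0, 0, 0]
    - [1, 0, 0, -3, 0, 0, 0]
    - [1, 0, 0, -1, 0, 0, -3]
    - [1, -1, -1.4, 0, 0, 0, -5.6]
    - [1, 0, 0, 0, 0, 0, 0]
  grip_force: 40

```text
clock: 32.78
position: [0.4707, 0.2585, 0.1868]
tcp_rot: [-3.14, -0.001, 3.017]
force: [-0.1, -0.4, -5.8]
gripper_width: 0.0372
grasp_force: 39.9
```

```bash
python3 - <<'E'
from h import *
st();to([.5758,-.0269,.19],172.98)
E
```

```text
t 32.77 [0.4707 0.2585 0.1868] rpy [-1.7989e+02 -4.0000e-02  1.7284e+02] F [-0.1 -0.4 -5.8] w 0.0372 39.9 q7 0.61
shift cm [-13.98 -27.01  -0.28] turn z -0.1
```

Request:
send_rows:
  moves:
    - [1, -1.2, -2.3, 0, 0, 0, 0]
    - [1, -2.1, -4, 0, 0, 0, 0]
    - [1, -2.1, -4, 0, 0, 0, 0]
    - [1, -2.1, -4, 0, 0, 0, 0]
    - [1, -2.1, -4, 0, 0, 0, 0]
    - [1, -2.1, -4, 0, 0, 0, 0]
    - [1, -1.6, -3.2, 0, 0, 0, 0]
    - [1, -0.7, -1.5, 0, 0, 0, 0]

```text
clock: 33.78
position: [0.5768, -0.0265, 0.1867]
tcp_rot: [3.141, -0.002, 3.016]
force: [0.1, 1.0, -6.0]
gripper_width: 0.0374
grasp_force: 39.9
```

Request:
send_rows:
  moves:
    - [1, 0, 0, 2, 0, 0, 0]
    - [1, 0, 0, 3, 0, 0, 0]
    - [1, 0, 0, 2, 0, 0, 0]
    - [1, 0, 0, 0, 0, 0, 0]
    - [1, 0, 0, 0, 0, 0, 0]

```text
clock: 34.4
position: [0.5772, -0.0235, 0.1184]
tcp_rot: [3.141, 0.001, 3.021]
force: [-0.4, 0.2, -4.3]
gripper_width: 0.0376
grasp_force: 39.9
```

```bash
python3 - <<'E'
from h import *
import pickle
st();m=robot.camera_model('wrist'); save('wrist','w11'); pickle.dump(m,open('m11.pkl','wb'))
to([.5758,-.0269,.07],172.98)
E
```

```text
t 34.4 [ 0.5772 -0.0235  0.1184] rpy [1.7997e+02 7.0000e-02 1.7310e+02] F [-0.4  0.2 -4.3] w 0.0376 39.9 q7 1.08
shift cm [ 0.15 -0.33  4.88] turn z 0.1
```

View pics/w11.png

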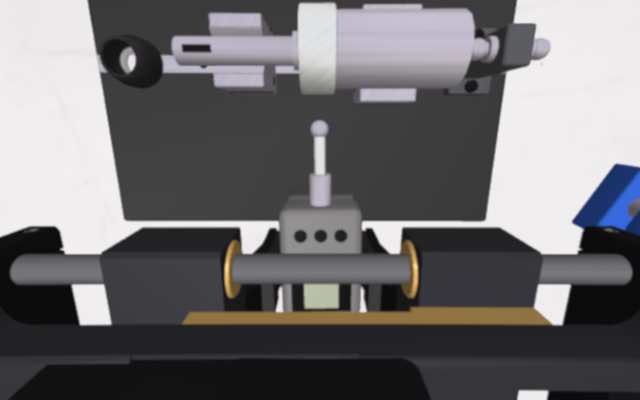

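Indicator held behind the spindle, plunger ball at (319,129), collar at columns 298–337, its near face ending at row 93.

```bash
python3 - <<'E'
from h import *
import pickle
m=pickle.load(open('m11.pkl','rb'))
T=np.array([.5772,-.0235]);d=np.array([.12226,.9925]);n=np.array([.9925,-.12226])
tip=onz(m,(319,120.5),.1358)[:2];ball=onz(m,(319,129),.1358)[:2]
print('tip rel',((tip-T)@-n).round(4),((tip-T)@d).round(4),'ball',((ball-T)@-n).round(4))
im=cv2.imread('pics/w11.png').astype(int)
g=im.sum(2)//3; print(g[112:140,319]); print(g[50,290:345])
C=np.array([.4716,-.0141])
for c in (298.5,336.5):
  P=onz(m,(c,50),.095)[:2]; print('collar edge',((P-C)@d).round(4),((P-C)@n).round(4))
P=onz(m,(317,93),.077)[:2];print('collar rear',((P-C)@n).round(4))
E
```

```text
tip rel 0.0653 -0.0008 ball 0.0616
[ 65  65  64  65  64  64  68  94 137 170 185 191 192 192 192 193 192 192
 192 191 186 176 165 158 175 206 223 226]
[182 183 186 189 190 190 190 194 203 213 219 220 220 221 222 224 224 225
 225 224 224 223 223 223 224 225 226 226 226 225 225 224 223 223 223 223
 222 222 221 222 221 223 224 225 225 218 192 181 187 189 190 190 190 190
 190]
collar edge -0.0085 0.0045
collar edge 0.0119 0.0044
collar rear 0.0251
```

```bash
python3 - <<'E'
from h import *
to([.5706,-.0245,.066],172.98)
E
```

```text
shift cm [ 0.69 -0.15  5.27] turn z 0.1
```

Request:
send_rows:
  moves:
    - [1, 0.6, -0.15, 0, 0, 0, 0.1]
    - [1, 0, 0, 1.5, 0, 0, 0]
    - [1, 0, 0, 2, 0, 0, 0]
    - [1, 0, 0, 1.2, 0, 0, 0]
    - [1, 0, 0, 0, 0, 0, 0]
    - [1, 0, 0, 0, 0, 0, 0]

```text
clock: 35.2
position: [0.571, -0.025, 0.0709]
tcp_rot: [3.141, 0.001, 3.019]
force: [0.4, -0.0, -5.1]
gripper_width: 0.0375
grasp_force: 39.9
```

```bash
python3 - <<'E'
from h import *
st();to([.5706,-.0245,.062],172.98);to([.5527,-.0223,.062],172.98)
E
```

```text
t 35.2 [ 0.571  -0.025   0.0709] rpy [1.7998e+02 3.0000e-02 1.7296e+02] F [ 0.4 -0.  -5.1] w 0.0375 39.9 q7 1.04
shift cm [0.05 0.05 0.89] turn z -0.0
shift cm [1.85 0.04 0.89] turn z -0.0
```

Request:
send_rows:
  moves:
    - [1, 0, 0.05, 0.5, 0, 0, 0]
    - [1, 0, 0, 0.4, 0, 0, 0]
    - [1, 0, 0, 0, 0, 0, 0]
    - [1, 0.5, 0, 0, 0, 0, 0]
    - [1, 0.5, 0, 0, 0, 0, 0]
    - [1, 0.4, 0, 0, 0, 0, 0]
    - [1, 0.2, 0, 0, 0, 0, 0]
    - [1, 0, 0, 0, 0, 0, 0]

```text
clock: 36.2
position: [0.5549, -0.0229, 0.0618]
tcp_rot: [-3.141, 0.001, 3.018]
force: [0.3, -0.3, -6.0]
gripper_width: 0.0379
grasp_force: 39.9
```

```bash
python3 - <<'E'
from h import *
import pickle
st();to([.5527,-.0223,.0595],172.98)
E
```

```text
t 36.2 [ 0.5549 -0.0229  0.0618] rpy [-1.7999e+02  3.0000e-02  1.7294e+02] F [ 0.3 -0.3 -6. ] w 0.0379 39.9 q7 1.04
shift cm [0.22 0.03 0.23] turn z -0.0
```

Request:
send_rows:
  moves:
    - [1, 0.2, 0.03, 0, 0, 0, 0]
    - [1, 0, 0, 0.1, 0, 0, 0]
    - [1, 0, 0, 0.05, 0, 0, 0]
    - [1, 0, 0, 0.05, 0, 0, 0]
    - [1, 0, 0, 0, 0, 0, 0]

```text
clock: 36.83
position: [0.5529, -0.0223, 0.0597]
tcp_rot: [-3.142, 0.0, 3.019]
force: [0.7, -0.4, -4.5]
gripper_width: 0.0381
grasp_force: 39.9
```

```bash
python3 - <<'E'
from h import *
import pickle
st();to([.5527,-.0223,.0595],172.98);m=robot.camera_model('wrist'); save('wrist','w12'); pickle.dump(m,open('m12.pkl','wb'))
E
```

```text
t 36.83 [ 0.5529 -0.0223  0.0597] rpy [-179.99    0.    172.95] F [ 0.7 -0.4 -4.5] w 0.0381 39.9 q7 1.04
shift cm [ 0.02 -0.01  0.02] turn z -0.0
```

View pics/w12.png

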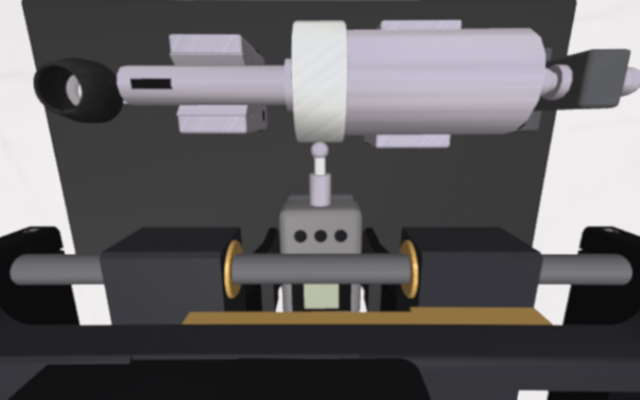

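Ball (319,150) touches the collar (columns 292–347, centre 319.5); it was at row 129 when free, so it's pressed in.

```bash
python3 - <<'E'
from h import *
import pickle
m=pickle.load(open('m12.pkl','rb'));T=np.array([.5529,-.0223]);n=np.array([.9925,-.12226])
g=cv2.imread('pics/w12.png').astype(int).sum(2)//3;print(g[132:170,319])
for r in(141,142,150): print(r,((onz(m,(319,r),.0771)[:2]-T)@-n).round(4))
E
```

```text
[150 146 141 137 133 130 126 122 121 129 153 176 187 191 192 192 192 192
 193 192 192 189 182 171 160 168 199 222 226 226 226 226 226 226 226 226
 226 226]
141 0.0564
142 0.056
150 0.0524
```

Request:
send_rows:
  moves:
    - [1, 0, 0, 0.05, 0, 0, 0]
    - [1, 0, 0, 0, 0, 0, 0]

```text
clock: 37.12
position: [0.5529, -0.0223, 0.0596]
tcp_rot: [-3.141, 0.0, 3.018]
force: [-1.8, -1.4, 0.7]
gripper_width: 0.0377
grasp_force: 39.9
```

Request:
send_rows:
  moves:
    - [1, 0, 0, -0.1, 0, 0, 0]
    - [1, -0.1, 0, 0, 0, 0, 0]
    - [1, 0, 0, 0.05, 0, 0, 0]
    - [1, 0, 0, 0.05, 0, 0, 0]
    - [1, 0, 0, 0.03, 0, 0, 0]
    - [1, 0, 0, 0, 0, 0, 0]

```text
clock: 37.88
position: [0.5539, -0.0224, 0.0596]
tcp_rot: [-3.141, 0.0, 3.018]
force: [-1.8, -1.4, 5.1]
gripper_width: 0.0378
grasp_force: 39.9
```

Request:
send_rows:
  moves:
    - [0.6, 0, 0, 0, 0, 0, 0]
    - [0.3, 0, 0, 0, 0, 0, 0]
    - [0, 0, 0, 0, 0, 0, 0]
    - [0, 0, 0, 0, 0, 0, 0]
    - [0, 0, 0, 0, 0, 0, 0]
    - [0, 0, 0, -2, 0, 0, 0]
    - [0, 0, 0, -5, 0, 0, 0]
    - [0, 0, 0, -5, 0, 0, 0]

```text
clock: 38.88
position: [0.5538, -0.022, 0.1813]
tcp_rot: [3.141, 0.001, 3.019]
force: [0.2, -0.9, 0.4]
gripper_width: 0.0865
grasp_force: 0.0
```

Request:
send_rows:
  moves:
    - [0, -2, 0, -4, 0, 0, 0]
    - [0, 0, 0, 0, 0, 0, 0]
    - [0, 0, 0, 0, 0, 0, 0]

```text
clock: 39.25
position: [0.5733, -0.0246, 0.2191]
tcp_rot: [-3.141, -0.0, 3.019]
force: [0.1, 0.2, 0.4]
gripper_width: 0.0869
grasp_force: 0.0
```

```bash
python3 - <<'E'
from h import *
import pickle
st();m=robot.camera_model('wrist'); save('wrist','w13'); pickle.dump(m,open('m13.pkl','wb'))
E
```

```text
t 39.25 [ 0.5733 -0.0246  0.2191] rpy [-1.7999e+02 -1.0000e-02  1.7297e+02] F [0.1 0.2 0.4] w 0.0869 0.0 q7 1.14
```

View pics/w13.png

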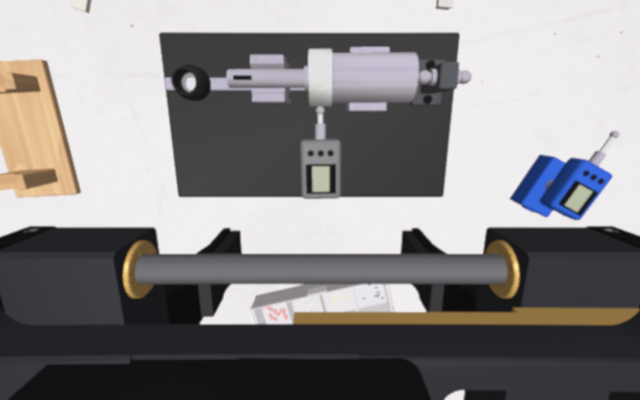

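Everything stands as asked: the plunger ball at (320,110) is against mid-collar (columns 308–332), and the gripper is clear. Handing in.

```bash
python3 - <<'E'
from h import *
print(robot.sign_off())
E
```

```text
the job is handed in; nothing more can be done
None
```

The job is handed in after about 39 s of the 120 s allowed: the spindle lies level in both V-rests with its thick end about 6 mm from the stop's ball nose. The indicator's plunger is pressed against mid-collar about 8 mm of its 16 mm, the loupe was not touched, and the gripper is clear of everything.

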